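# Open the hot soak pot with the lid lifter

## Task

The lid of the soak pot is hot: pass the lid lifter's tongue through the lid's loop handle, lift the lid off, keeping it level and touching neither pot nor lid with the robot itself, and seat it gently, plug down, in the ring of the lid rest, whose height you must feel for. Never press hard on the lid. Then draw the lifter out, stand it upright on the granite and let go, leaving the other things alone.

Things in the scene. Friction and masses are not known exactly. Their poses are not given: they have to be found in the camera images.
- lifter_grip (a point): lid lifter, a C-shaped steel hook, 240 g, standing by itself on the granite. This point: centre of its black grip, a level bar 70 mm long (x), 20 wide (y), 26 high, taken from above across its width, 111 mm above the underside. x points to the tongue's tip, z up. A spine 16 mm wide joins grip and tongue 67 to 77 mm behind this point; at its foot a cross foot 80 mm wide, 5 thick, 62 to 82 mm behind
- lifter: the same lifter, same axes; origin on the tongue's underside straight below the grip's centre. The tongue is a flat 20 mm wide (y) and 5 mm thick, reaching from the spine to 22 mm ahead of the origin; its last 6 mm (16 to 22 mm ahead) carry an upturned lip 3 mm high, so 8 mm thick in all there
- lid: hot steel pot lid, 300 to 590 g, at first seated on the pot. Origin at the centre of its plug's underside, z up. Plug 76 mm in diameter, 0 to 8 mm high; flat round flange 104 mm in diameter, 8 to 14 mm high; a low loop handle stands on its centre
- lid_loop (a point): the lid's loop handle: this point is the middle of the underside of its bar, 25 mm above the lid's origin, on the lid's axis. The bar runs along y, 10 mm wide (x), 6 mm thick, 52 mm long, on two feet; the window under it is 40 mm wide (y) and only 11 mm high above the flange. A tongue passes through along x, from either side
- pot: soak pot, fixed: upright round steel pot 108 mm in diameter on a dark base 116 mm in diameter; origin at the centre of its underside, on the granite. Rim 75 mm high, mouth 82 mm in diameter; the seated lid's origin is 67 mm above the pot's origin
- rest: lid rest, fixed: a foot 110 mm in diameter, a post, and a round table 108 mm in diameter with a nest ring (bore 83 mm, 10 mm deep: the plug hangs clear inside, the flange lies on the ring). Origin: centre of the foot's underside, on the granite, straight under the ring's centre. Its height setting is not reported: the ring's upper edge is 60 to 110 mm above the granite; it does not yield
- sleeve: bystander: loose upright steel tube 66 mm in diameter, 100 mm high; origin at the centre of its underside; leave alone
- ref_ball: bystander: loose small white ball on a stem on a round foot 56 mm in diameter, 83 mm high; origin at the centre of its underside; leave alone
- pendant: bystander: loose black control box 75 x 130 mm, 30 mm high, with a stubby joystick and a stop button to 68 mm; origin at the centre of its underside; leave alone
There are look-alikes about, which are no part of the job. Leave any red or turquoise look-alike of the rest alone.

How it is judged:
By the outcome, as a careful person would: the job done as asked, in the order asked, and still so for the second after the job is handed in, with the robot touching nothing.
It also fails if it takes over 72 s, if anything falls off the work surface, if the arm or the gripper's body presses on something with over 40 N, if the wrist force passes 120 N, or if a joint passes its speed limit or range.

## Robot

A 6-joint arm with a two-finger parallel gripper is mounted at the origin on the work surface. World frame = base frame: x ahead of the robot, y to its left, z up, the work surface at z = 0. Lengths are in m, angles in rad, forces in N, time in s.
With the tool pointing down it reaches from about 0.35 to 0.775 m from the base axis. Payload 7.3 kg.
Tool frame: the origin (TCP) lies at the very end of the fingers, on their centre line; the grasp point (between the pads) lies 19 mm behind it (robot.hold_point_z is the distance from the TCP to the grasp point, in m); z points along the fingers, y is the direction in which the jaws open and shut (so a half turn about z gives the same grasp; the last joint's range is limited). The gripper opens to 92 mm and grips with 3 to 60 N. Pads are 19 mm wide; open, the fingers measure 130 mm over their backs; the gripper's body (75 mm by 190 mm) begins 47 mm behind the grasp point.
Start: joints at [1.178, 0.342, 1.524, -0, 1.275, -0.146], TCP at [0.128, 0.509, 0.227] pointing down, gripper open.
Joint ranges: [-2.53, 2.53], [-0.77, 2.02], [0.04, 2.7], [-1, 4.14], [0.28, 2.66], [-3.11, 3.11]. Speed limits (rad/s): [2.57, 2.57, 3.14, 3.14, 3.14, 3.14].

## Interface

Orientations are given as [roll, pitch, yaw] about the fixed x, y, z axes, in that order (R = Rz(yaw) Ry(pitch) Rx(roll)).
In Python, from cell import monitor, viewer, robot gives the robot as it stands.
- The arm moves only by the tool move_arm, never from a script. Its argument "deltas" is a list of rows, each an object of numbers: "x", "y", "z": the shift along the tool's x, y, z in m; "wx", "wy", "wz": the turn, a rotation vector about the tool's x, y, z in degrees; "hand": the opening, from 0 (shut) to 1 (fully open). In form: [{"x": .., "y": .., "z": .., "wx": .., "wy": .., "wz": .., "hand": ..}, ...]. A call has 1 to 8 rows; each row is the pose to reach, as a shift and turn from the pose commanded when the call began, along the tool's axes at that moment; what a row does not reach only later rows make up. A row lasts 1/8 s, in which the tool goes at most 62.5 mm and 10.7 degrees, less where a joint would pass 70% of its speed; a pose out of reach is approached as far as the arm can. A call with a gripper value outside its range is refused whole. The fingers move at their own pace and stop on an object; "grip_force" is the grip in N (left out, the last holds). Time passes only in rows, so rows that repeat a pose let the fingers close. It gives the time, the measured TCP pose, the force and the opening at its end, in the units of the state.
- monitor.observe(): the state, without advancing time (a new reading comes with each control period).
- viewer.read_camera(name): name is "side" or "top"; returns the picture (384x512x3 uint8, red, green, blue); there is no depth.
- viewer.camera_params(name): a dict with "camera_matrix" (3x3 intrinsics, pixels), "R" (3x3) and "t" (3): a world point X has camera coordinates R X + t. Camera axes: x right, y down, z forward; pixel columns grow to the right and rows downward; lengths in m; the calibration is good to about 2 mm. A picture is of the moment at which its call begins. camera_params takes no time and is no camera call.
- robot.hand_in(): hands the job in, once; it reports no verdict.
The state is a dict: "time": time; "qpos": joint angles; "qvel": joint speeds; "joint_efforts": joint torques, N m; "tool_pos": TCP position; "tool_rot": TCP orientation; "contact_force": force on the tool from outside, world axes, zero at the start; "torque": the same for the moment, N m; "opening": finger opening in m.
Only numpy, scipy, OpenCV 4.12 (cv2) and the standard library are available. Lean on these libraries where they do the work, as an engineer would, in place of code of your own. Each camera call takes 0.05 s, during which the arm holds its last target. There are 200 camera calls.

## Working session

There is one attempt and no reset: what is moved stays moved. The work goes in short steps, Python scripts to look and compute and a tool call to move; the robot and the scene stay as the last step left them, time stands still between calls to the robot, and variables do not carry over. Pictures are saved under pics/ and viewed, about 8 in all and at most 12, crops included, and the job is handed in when it is done.

Besides the shell and the picture viewer there is one more tool, called after "Call:" in YAML: its name, and indented under it one key for each argument. move_arm: Moves the arm, as the interface text tells. Its arguments: {"type":"object","properties":{"deltas":{"type":"array","items":{"type":"object","properties":{"x":{"type":"number"},"y":{"type":"number"},"z":{"type":"number"},"wx":{"type":"number"},"wy":{"type":"number"},"wz":{"type":"number"},"hand":{"type":"number"}}}},"grip_force":{"type":"number"}},"required":["deltas"]}

```bash
mkdir -p pics; cat > h.py <<'E'
from cell import monitor, viewer, robot
import numpy as np, cv2
def snap(n,f,crop=None,s=1):
    im=viewer.read_camera(n)[:,:,::-1]
    cv2.imwrite('pics/raw_'+f+'.png',im)
    save(im,f,crop,s)
def save(im,f,crop=None,s=1):
    if crop: im=im[crop[1]:crop[3],crop[0]:crop[2]]
    cv2.imwrite('pics/'+f+'.png',cv2.resize(im,None,fx=s,fy=s,interpolation=cv2.INTER_CUBIC))
def proj(n,X):
    p=viewer.camera_params(n);c=np.array(p['R'])@np.array(X).reshape(-1,3).T+np.array(p['t']).reshape(3,1)
    u=np.array(p['camera_matrix'])@c;return (u[:2]/u[2]).T
def onz(n,uv,z):
    p=viewer.camera_params(n);R=np.array(p['R']);t=np.array(p['t']).ravel();C=-R.T@t
    d=R.T@np.linalg.inv(p['camera_matrix'])@np.array([uv[0],uv[1],1.]);return C+d*(z-C[2])/d[2]
def cen(n):
    p=viewer.camera_params(n);return -np.array(p['R']).T@np.array(p['t']).ravel()
E
python3 - <<'E'
from h import *
snap('top','t0',s=1.5); snap('side','s0',s=1.5)
print(monitor.observe()); print(cen('top'),cen('side')); print(viewer.camera_params('top'),viewer.camera_params('side'))
E
```

```text
{'time': 0.1, 'qpos': array([ 1.17798872e+00,  3.42628907e-01,  1.52489517e+00, -1.90539784e-05,
        1.27537033e+00, -1.46013937e-01]), 'qvel': array([ 0.00057327, -0.00111302, -0.00203195,  0.00087182, -0.00176764,
       -0.00042006]), 'joint_efforts': array([ 2.03183248e-03, -4.32007492e+01, -2.44692779e+01,  7.19808368e-02,
        5.25587308e-02, -5.27728321e-05]), 'tool_pos': array([0.12811402, 0.50877508, 0.22613617]), 'tool_rot': array([-3.14030211e+00, -1.71371205e-04,  2.89480444e+00]), 'contact_force': array([ 0.06568462, -0.18431836,  0.31320591]), 'torque': array([-0.00876475,  0.0760236 ,  0.04753901]), 'opening': 0.09174073889058797}
[ 0.43854209 -0.02662202  0.9012412 ] [0.29824451 0.6142059  0.8907265 ]
{'camera_matrix': array([[399.88952655,   0.        , 251.33588014],
       [  0.        , 399.88952655, 192.05283424],
       [  0.        ,   0.        ,   1.        ]]), 'R': array([[ 0.02430569, -0.99951941,  0.01924018],
       [-0.99047018, -0.02668657, -0.13511718],
       [ 0.1355657 , -0.01577271, -0.9906428 ]]), 't': array([-0.05460834,  0.55542558,  0.83293694])} {'camera_matrix': array([[452.48757531,   0.        , 257.49085968],
       [  0.        , 452.48757531, 194.17565585],
       [  0.        ,   0.        ,   1.        ]]), 'R': array([[-0.93905407, -0.34362924, -0.00981842],
       [-0.25566658,  0.71719682, -0.64827719],
       [ 0.22980874, -0.60625709, -0.76134111]]), 't': array([0.49987236, 0.21318231, 0.98197419])}
```

View pics/t0.png

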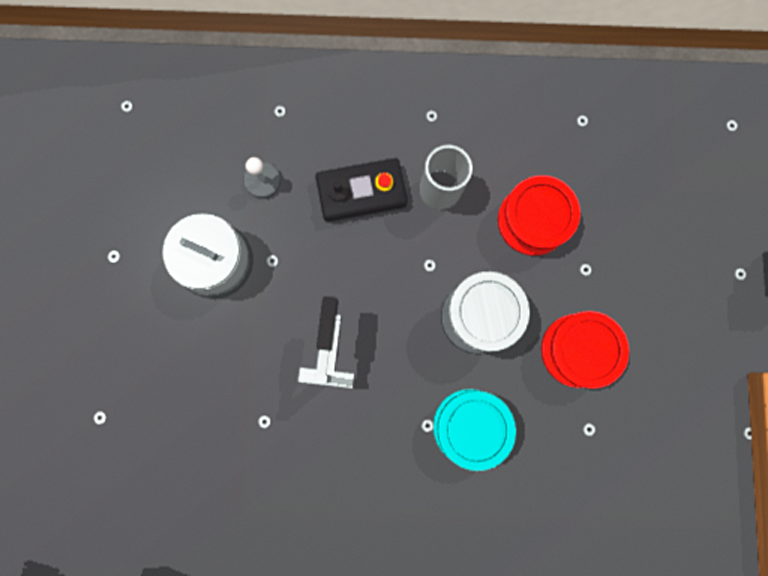

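View pics/s0.png

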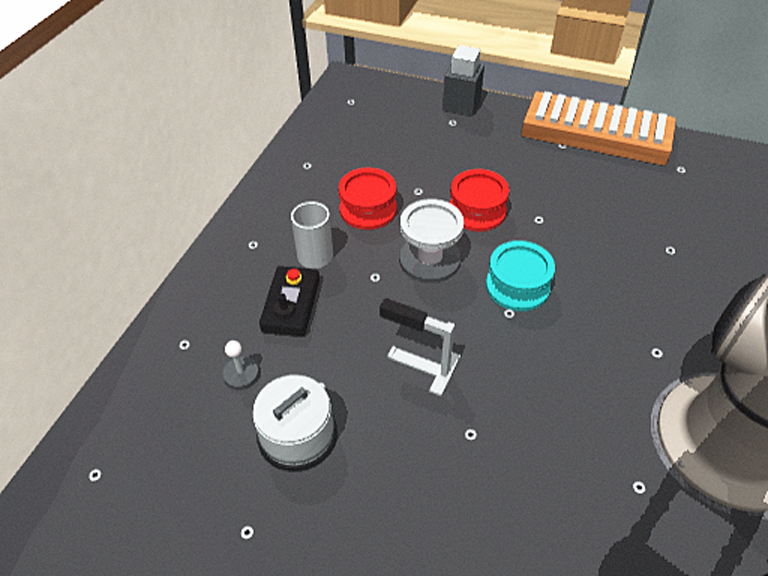

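Top view (1.5× pixels): the pot with lid is at (203,250), loop bar (182,241)-(221,258). The lifter is at (325,340), grip (327,323). The steel rest is at (490,310). Rest look-alikes are red (541,212), red (588,350) and turquoise (475,430). The sleeve at (447,175) is not a pot. There is only one lifter and one lid. I'll check the choice in close crops.

```bash
python3 - <<'E'
import cv2,numpy as np
t=cv2.imread('pics/raw_t0.png');s=cv2.imread('pics/raw_s0.png')
def c(im,x,y):
    return cv2.resize(im[y:y+75,x:x+100],None,fx=4,fy=4,interpolation=cv2.INTER_CUBIC)
cv2.imwrite('pics/m1.png',np.vstack([np.hstack([c(t,90,135),c(t,170,190)]),np.hstack([c(s,145,245),c(s,230,190)])]))
cv2.imwrite('pics/m2.png',np.hstack([c(t,275,170),c(s,240,125)]))
E
```

```text
(no output)
```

View pics/m1.png

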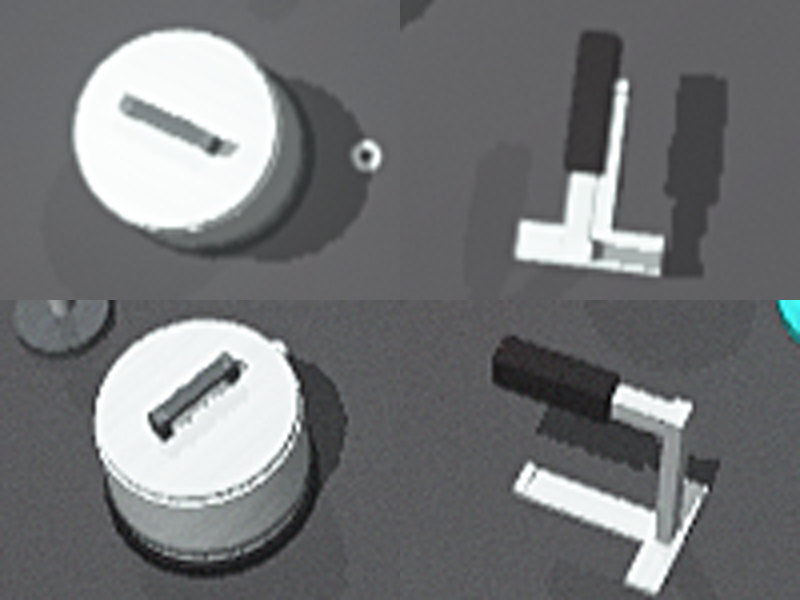

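View pics/m2.png

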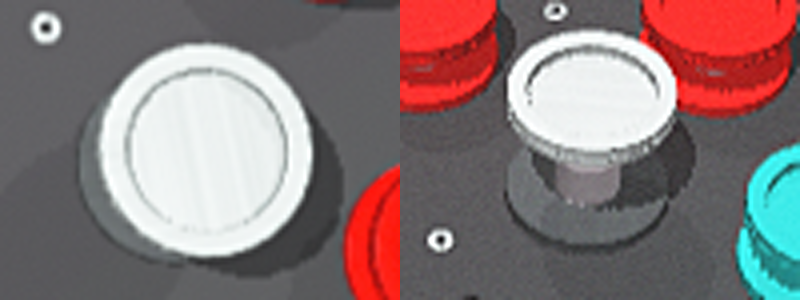

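Crops: a single hook lifter with black grip (crop 566-621, 33-170), the lid loop bar tilted about 25° in the top view, and the steel rest with a clear ring. These match the descriptions. Next I fit the poses.

```bash
cat > fit.py <<'E'
from h import *
from scipy.optimize import least_squares as LS
def px(l,o): return np.array(o)+(np.array(l,float)+.5)/4-.5
def rot(a): return np.array([[np.cos(a),-np.sin(a)],[np.sin(a),np.cos(a)]])
def P(x,y,a,L):
    L=np.array(L,float).reshape(-1,3)/1000; return np.c_[L[:,:2]@rot(a).T+[x,y],L[:,2]]
th=np.linspace(0,2*np.pi,181)
def ext(n,x,y,z,r):
    u=proj(n,np.c_[x+r*np.cos(th),y+r*np.sin(th),0*th+z]); return np.r_[u.min(0),u.max(0)]
def circ(o,l): 
    a=px([l[0],l[1]],o);b=px([l[2],l[3]],o); return np.r_[a,b]
E
python3 - <<'E'
from fit import *
# lifter: (cam, model pt, px)
T=(170,190);S=(230,190)
L=[('top',(35,10,124),px((182,33),T)),('top',(-35,10,124),px((166,168),T)),
('top',(22,-10,8),px((229,82),T)),('top',(-62,-40,5),px((264,237),T)),('top',(-62,40,5),px((118,220),T)),
('side',(35,-10,124),px((110,37),S)),('side',(-35,-10,124),px((220,70),S)),('side',(-35,10,98),px((212,118),S)),('side',(35,10,98),px((94,78),S)),
('side',(22,-10,8),px((129,163),S)),('side',(22,10,8),px((113,188),S)),('side',(-82,40,0),px((256,293),S)),('side',(-62,40,5),px((226,280),S)),('side',(-82,-40,5),px((308,186),S))]
f=lambda p:np.concatenate([proj(c,P(*p,m))[0]-q for c,m,q in L])
r=LS(f,[.35,.08,0],loss='soft_l1');print('lifter',r.x,np.degrees(r.x[2]));print(f(r.x).reshape(-1,2).round(1).tolist())
# rest
tt=circ((275,170),(100,42,313,257));ss=circ((240,125),(107,28,277,152))
g=lambda p:np.r_[ext('top',p[0],p[1],p[2],.054)-tt,(ext('side',p[0],p[1],p[2],.054)-ss)[:3]]
r=LS(g,[.4,-.1,.08]);print('rest',r.x,r.fun.round(1))
# lid
tt=circ((90,135),(74,29,277,232));ss=circ((145,245),(95,19,300,197))
g=lambda p:np.r_[ext('top',p[0],p[1],.081,.052)-tt,(ext('side',p[0],p[1],.081,.052)-ss)[:3]]
r=LS(g,[.45,.2]);print('lid',r.x,r.fun.round(1))
a=onz('top',px((121,104),(90,135)),.098);b=onz('top',px((217,146),(90,135)),.098)
print('bar',a,b,np.linalg.norm(a-b),(a+b)/2,np.degrees(np.arctan2(*(a-b)[[1,0]]))-90)
a=onz('side',px((157,109),(145,245)),.098);b=onz('side',px((233,59),(145,245)),.098)
print('bar',a,b,np.linalg.norm(a-b),(a+b)/2,np.degrees(np.arctan2(*(a-b)[[1,0]]))-90)
E
```

```text
lifter [ 0.49621306  0.02477055 -0.09035653] -5.177048033734024
[[-0.0, -0.2], [-0.6, 1.8], [0.0, 0.6], [0.1, 1.0], [0.8, 1.1], [-1.1, -2.2], [0.5, -0.1], [-1.5, 1.8], [-0.8, 1.3], [-0.4, -0.8], [0.1, -0.9], [-0.1, 0.4], [-0.5, -0.7], [-0.2, -0.2]]
rest [ 0.52166103 -0.19170749  0.09933378] [ 0.1  0.6  0.1  0.1 -0.6 -0.2 -0.3]
lid [0.59579644 0.20627484] [ 0.1  1.1 -0.3 -0.4 -0.  -0.5 -0.6]
bar [0.60582567 0.22982719 0.098     ] [0.58547808 0.17990399 0.098     ] 0.0539105795381473 [0.59565187 0.20486559 0.098     ] -22.1747161524534
bar [0.60646874 0.22542737 0.098     ] [0.58272569 0.18565721 0.098     ] 0.046318442035318944 [0.59459721 0.20554229 0.098     ] -30.8374887809805
```

```bash
cat > go.py <<'E'
from h import *
from scipy.spatial.transform import Rotation as R
def to(x,y,z,yaw,pitch=0):
    s=monitor.observe();T=R.from_euler('xyz',s['tool_rot']);p=s['tool_pos']
    d=T.inv().apply(np.array([x,y,z])-p); w=(T.inv()*R.from_euler('xyz',[180,pitch,yaw],degrees=True)).as_rotvec(degrees=True)
    print('t',s['time'],'now',(p*1000).round(1),np.degrees(s['tool_rot']).round(2),'F',s['contact_force'].round(2),'op',round(s['opening'],4))
    print('delta mm',(d*1000).round(1),'rotdeg',w.round(2))
E
python3 -c "
from go import *
to(.496,.025,.2,174.8);to(.496,.025,.092,174.8)"
```

```text
t 0.1 now [128.1 508.8 226.1] [-1.7993e+02 -1.0000e-02  1.6586e+02] F [ 0.07 -0.18  0.31] op 0.0917
delta mm [-474.9 -379.2   26.5] rotdeg [-0.07 -0.02 -8.94]
t 0.1 now [128.1 508.8 226.1] [-1.7993e+02 -1.0000e-02  1.6586e+02] F [ 0.07 -0.18  0.31] op 0.0917
delta mm [-474.9 -379.1  134.5] rotdeg [-0.07 -0.02 -8.94]
```

Call:
move_arm:
  deltas:
    - {"x": -0.03, "y": -0.024, "z": 0, "wz": -1}
    - {"x": -0.075, "y": -0.06, "z": 0, "wz": -2}
    - {"x": -0.12, "y": -0.096, "z": 0.0, "wz": -3}
    - {"x": -0.165, "y": -0.132, "z": 0.0, "wz": -4}
    - {"x": -0.21, "y": -0.168, "z": 0.0, "wz": -5}
    - {"x": -0.255, "y": -0.204, "z": 0.0, "wz": -6}
    - {"x": -0.3, "y": -0.24, "z": 0.0, "wz": -7}
    - {"x": -0.345, "y": -0.276, "z": 0.0, "wz": -8}

```text
schema error: expected keys x, y, z, wx, wy, wz, hand
```

Call:
move_arm:
  deltas:
    - {"x": -0.045, "y": -0.036, "z": 0.01, "wz": -0.9}
    - {"x": -0.09, "y": -0.072, "z": 0.02, "wz": -0.9}
    - {"x": -0.115, "y": -0.092, "z": 0.026, "wz": -0.9}
    - {"x": -0.125, "y": -0.1, "z": 0.026, "wz": -0.9}
    - {"x": -0.125, "y": -0.1, "z": 0.026, "wz": -0.9}
    - {"x": -0.125, "y": -0.1, "z": 0.026, "wz": -0.9}

```text
schema error: expected keys x, y, z, wx, wy, wz, hand
```

```bash
python3 -c "
from go import *
to(.496,.025,.092,174.8)
a=viewer.read_camera('top')[190:265,170:270,::-1];b=viewer.read_camera('side')[165:265,215:315,::-1]
cv2.imwrite('pics/v1.png',np.hstack([cv2.resize(a,(400,300)),cv2.resize(b,(400,400))[:300]]))"
```

```text
t 0.1 now [128.1 508.8 226.1] [-1.7993e+02 -1.0000e-02  1.6586e+02] F [ 0.07 -0.18  0.31] op 0.0917
delta mm [-474.9 -379.1  134.5] rotdeg [-0.07 -0.02 -8.94]
```

All seven keys are required in every row.

Call:
move_arm:
  deltas:
    - {"x": -0.03, "y": -0.024, "z": 0, "wx": 0, "wy": 0, "wz": -1, "hand": 1}
    - {"x": -0.075, "y": -0.06, "z": 0, "wx": 0, "wy": 0, "wz": -2, "hand": 1}
    - {"x": -0.12, "y": -0.096, "z": 0, "wx": 0, "wy": 0, "wz": -3, "hand": 1}
    - {"x": -0.165, "y": -0.132, "z": 0, "wx": 0, "wy": 0, "wz": -4, "hand": 1}
    - {"x": -0.21, "y": -0.168, "z": 0, "wx": 0, "wy": 0, "wz": -5, "hand": 1}
    - {"x": -0.255, "y": -0.204, "z": 0, "wx": 0, "wy": 0, "wz": -6, "hand": 1}
    - {"x": -0.3, "y": -0.24, "z": 0, "wx": 0, "wy": 0, "wz": -7, "hand": 1}
    - {"x": -0.345, "y": -0.276, "z": 0, "wx": 0, "wy": 0, "wz": -8, "hand": 1}

```text
time: 1.2
tool_pos: [0.3962, 0.1556, 0.2268]
tool_rot: [3.141, 0.0, 3.035]
contact_force: [0.1, 0.5, 0.1]
opening: 0.092
```

```bash
python3 -c "
from go import *
to(.496,.025,.2,174.8)"
```

```text
t 1.2 now [396.2 155.6 226.8] [1.7998e+02 3.0000e-02 1.7389e+02] F [0.13 0.49 0.14] op 0.092
delta mm [-113.1 -119.2   26.8] rotdeg [ 0.02  0.03 -0.91]
```

Call:
move_arm:
  deltas:
    - {"x": -0.04, "y": -0.042, "z": 0.01, "wx": 0, "wy": 0, "wz": -0.9, "hand": 1}
    - {"x": -0.08, "y": -0.084, "z": 0.02, "wx": 0, "wy": 0, "wz": -0.9, "hand": 1}
    - {"x": -0.105, "y": -0.11, "z": 0.026, "wx": 0, "wy": 0, "wz": -0.9, "hand": 1}
    - {"x": -0.114, "y": -0.12, "z": 0.026, "wx": 0, "wy": 0, "wz": -0.9, "hand": 1}
    - {"x": -0.114, "y": -0.12, "z": 0.026, "wx": 0, "wy": 0, "wz": -0.9, "hand": 1}
    - {"x": -0.114, "y": -0.12, "z": 0.026, "wx": 0, "wy": 0, "wz": -0.9, "hand": 1}

```text
time: 1.95
tool_pos: [0.4952, 0.0268, 0.201]
tool_rot: [3.141, -0.0, 3.051]
contact_force: [-0.8, 0.2, 0.4]
opening: 0.0919
```

```bash
python3 -c "
from go import *
to(.496,.025,.092,174.8)
a=viewer.read_camera('top')[190:265,170:270,::-1];b=viewer.read_camera('side')[165:265,215:315,::-1]
cv2.imwrite('pics/v1.png',np.hstack([cv2.resize(a,(400,300)),cv2.resize(b,(400,400))[:300]]))"
```

```text
t 1.95 now [495.2  26.8 201. ] [ 1.7998e+02 -1.0000e-02  1.7483e+02] F [-0.76  0.18  0.44] op 0.0919
delta mm [ -1.   -1.8 109. ] rotdeg [ 0.02 -0.01  0.03]
```

View pics/v1.png

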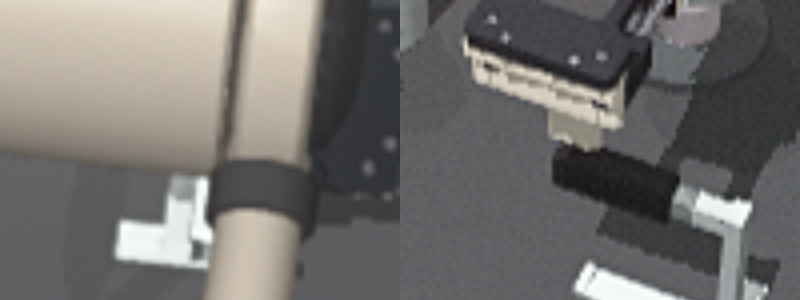

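The side view shows the gripper squarely above the grip, with the near finger (575,130) aligned with the grip's mid-length. Descending.

Call:
move_arm:
  deltas:
    - {"x": -0.001, "y": -0.001, "z": 0.02, "wx": 0, "wy": 0, "wz": 0, "hand": 1}
    - {"x": -0.001, "y": -0.001, "z": 0.05, "wx": 0, "wy": 0, "wz": 0, "hand": 1}
    - {"x": -0.001, "y": -0.001, "z": 0.08, "wx": 0, "wy": 0, "wz": 0, "hand": 1}
    - {"x": -0.001, "y": -0.001, "z": 0.1, "wx": 0, "wy": 0, "wz": 0, "hand": 1}
    - {"x": -0.001, "y": -0.001, "z": 0.108, "wx": 0, "wy": 0, "wz": 0, "hand": 1}
    - {"x": -0.001, "y": -0.001, "z": 0.108, "wx": 0, "wy": 0, "wz": 0, "hand": 0.5}
    - {"x": -0.001, "y": -0.001, "z": 0.108, "wx": 0, "wy": 0, "wz": 0, "hand": 0.3}
  grip_force: 10

```text
time: 2.92
tool_pos: [0.4973, 0.0248, 0.0936]
tool_rot: [3.142, 0.002, 3.05]
contact_force: [-0.5, 0.6, -0.5]
opening: 0.0765
```

Call:
move_arm:
  deltas:
    - {"x": 0, "y": 0, "z": 0, "wx": 0, "wy": 0, "wz": 0, "hand": 0.25}
    - {"x": 0, "y": 0, "z": 0, "wx": 0, "wy": 0, "wz": 0, "hand": 0.2}
    - {"x": 0, "y": 0, "z": 0, "wx": 0, "wy": 0, "wz": 0, "hand": 0.15}
    - {"x": 0, "y": 0, "z": 0, "wx": 0, "wy": 0, "wz": 0, "hand": 0}
    - {"x": 0, "y": 0, "z": 0, "wx": 0, "wy": 0, "wz": 0, "hand": 0}
  grip_force: 10

```text
time: 3.55
tool_pos: [0.4968, 0.0246, 0.0927]
tool_rot: [3.142, -0.0, 3.05]
contact_force: [-0.5, -0.2, 0.3]
opening: 0.0265
```

Call:
move_arm:
  deltas:
    - {"x": 0, "y": 0, "z": 0, "wx": 0, "wy": 0, "wz": 0, "hand": 0}
    - {"x": 0, "y": 0, "z": 0, "wx": 0, "wy": 0, "wz": 0, "hand": 0}
  grip_force: 60

```text
time: 3.8
tool_pos: [0.4968, 0.0246, 0.0927]
tool_rot: [3.141, 0.0, 3.05]
contact_force: [0.1, 0.4, -0.5]
opening: 0.0199
```

Gripped at 19.9 mm opening. I'll lift, and refine the loop heading from the raw pictures.

Call:
move_arm:
  deltas:
    - {"x": 0, "y": 0, "z": -0.005, "wx": 0, "wy": 0, "wz": 0, "hand": 0}
    - {"x": 0, "y": 0, "z": -0.02, "wx": 0, "wy": 0, "wz": 0, "hand": 0}
    - {"x": 0, "y": 0, "z": -0.045, "wx": 0, "wy": 0, "wz": 0, "hand": 0}
    - {"x": 0, "y": 0, "z": -0.07, "wx": 0, "wy": 0, "wz": 0, "hand": 0}
    - {"x": 0, "y": 0, "z": -0.08, "wx": 0, "wy": 0, "wz": 0, "hand": 0}
    - {"x": 0, "y": 0, "z": -0.084, "wx": 0, "wy": 0, "wz": 0, "hand": 0}
    - {"x": 0, "y": 0, "z": -0.084, "wx": 0, "wy": 0, "wz": 0, "hand": 0}
    - {"x": 0, "y": 0, "z": -0.084, "wx": 0, "wy": 0, "wz": 0, "hand": 0}

```text
time: 4.8
tool_pos: [0.4963, 0.0246, 0.1759]
tool_rot: [3.141, -0.002, 3.05]
contact_force: [-0.4, 0.5, -2.1]
opening: 0.0196
```

```bash
cat > bar.py <<'E'
from fit import *
def pca(n,im,x,y,lidz=.067):
    m=np.zeros(im.shape[:2],np.uint8);e=proj(n,np.c_[x+.040*np.cos(th),y+.040*np.sin(th),0*th+lidz+.02])
    cv2.fillPoly(m,[np.round(e).astype(int)],1)
    q=np.argwhere((m>0)&(im.max(2)<150))[:,::-1].astype(float)
    c,v=q.mean(0),np.linalg.eigh(np.cov(q.T))[1][:,1]
    return c,np.degrees(np.arctan2(v[1],v[0])),len(q)
def model(n,x,y,a,lidz=.067):
    pts=P(x,y,np.radians(a),[(i,j,k) for i in(-5,5) for j in(-26,26) for k in(25,31)]);pts[:,2]+=lidz
    h=cv2.convexHull((proj(n,pts)*16).astype(np.float32)).astype(int)
    m=np.zeros((384*16,512*16),np.uint8);cv2.fillPoly(m,[h],1);q=np.argwhere(m[::4,::4])[:,::-1]/4.
    v=np.linalg.eigh(np.cov(q.T))[1][:,1];return q.mean(0),np.degrees(np.arctan2(v[1],v[0])),len(q)/16
E
python3 - <<'E'
from bar import *
for n,f in(('top','t0'),('side','s0')):
    print(n,pca(n,cv2.imread(f'pics/raw_{f}.png'),.595,.206))
    for a in(-20,-23,-26,-29):print(a,model(n,.595,.206,a))
from go import *
to(.496,.025,.2,174.8)
E
```

```text
top (array([133.35789474, 166.10526316]), np.float64(-154.31364348004917), 95)
-20 (array([131.61980356, 166.40166743]), np.float64(-158.55969500148112), 136.8125)
-23 (array([131.64112715, 166.42303214]), np.float64(-155.5540363344511), 134.1875)
-26 (array([131.64721703, 166.4107811 ]), np.float64(-152.5572040490849), 133.625)
-29 (array([131.65056818, 166.40411932]), np.float64(-149.51591123263765), 132.0)
side (array([193.07692308, 268.05128205]), np.float64(140.8749432029514), 156)
-20 (array([193.19076728, 266.56334317]), np.float64(137.1663069171577), 148.25)
-23 (array([193.18074183, 266.56223806]), np.float64(139.8979661021482), 149.125)
-26 (array([193.21480785, 266.5372807 ]), np.float64(142.4634511063074), 149.625)
-29 (array([193.18601994, 266.52326548]), np.float64(145.13977315164067), 150.4375)
t 4.8 now [496.3  24.6 175.9] [ 1.7999e+02 -1.0000e-01  1.7476e+02] F [-0.38  0.49 -2.08] op 0.0196
delta mm [  0.4   0.3 -24.1] rotdeg [ 0.01 -0.1  -0.04]
```

```bash
python3 -c "
from go import *
to(.465,.10,.1752,165);to(.465,.243,.1752,155.8);to(.5128,.2426,.1752,155.8)"
```

```text
t 4.8 now [496.3  24.6 175.9] [ 1.7999e+02 -1.0000e-01  1.7476e+02] F [-0.38  0.49 -2.08] op 0.0196
delta mm [38.1 72.2  0.7] rotdeg [-0.   -0.1   9.76]
t 4.8 now [496.3  24.6 175.9] [ 1.7999e+02 -1.0000e-01  1.7476e+02] F [-0.38  0.49 -2.08] op 0.0196
delta mm [ 51.1 214.6   0.8] rotdeg [-1.000e-02 -1.000e-01  1.896e+01]
t 4.8 now [496.3  24.6 175.9] [ 1.7999e+02 -1.0000e-01  1.7476e+02] F [-0.38  0.49 -2.08] op 0.0196
delta mm [  3.5 218.5   0.7] rotdeg [-1.000e-02 -1.000e-01  1.896e+01]
```

Call:
move_arm:
  deltas:
    - {"x": 0.015, "y": 0.015, "z": -0.005, "wx": 0, "wy": 0, "wz": 2, "hand": 0}
    - {"x": 0.03, "y": 0.045, "z": -0.005, "wx": 0, "wy": 0, "wz": 6, "hand": 0}
    - {"x": 0.043, "y": 0.085, "z": -0.005, "wx": 0, "wy": 0, "wz": 10, "hand": 0}
    - {"x": 0.051, "y": 0.125, "z": -0.005, "wx": 0, "wy": 0, "wz": 14, "hand": 0}
    - {"x": 0.051, "y": 0.165, "z": -0.005, "wx": 0, "wy": 0, "wz": 17, "hand": 0}
    - {"x": 0.051, "y": 0.195, "z": -0.003, "wx": 0, "wy": 0, "wz": 19, "hand": 0}
    - {"x": 0.04, "y": 0.21, "z": 0, "wx": 0, "wy": 0, "wz": 19, "hand": 0}
    - {"x": 0.03, "y": 0.216, "z": 0, "wx": 0, "wy": 0, "wz": 19, "hand": 0}

```text
time: 5.8
tool_pos: [0.4865, 0.2431, 0.1758]
tool_rot: [-3.14, -0.001, 2.72]
contact_force: [-0.2, -1.1, -1.5]
opening: 0.02
```

```bash
python3 -c "
from go import *
snap('side','s2',(150,200,300,312),5);
to(.5128,.2426,.1752,155.8)"
```

```text
t 5.85 now [488.1 243.  176.1] [1.7999e+02 1.0000e-02 1.5579e+02] F [ 1.56 -0.21 -2.74] op 0.0196
delta mm [-22.7   9.7   0.9] rotdeg [ 0.01  0.01 -0.01]
```

View pics/s2.png

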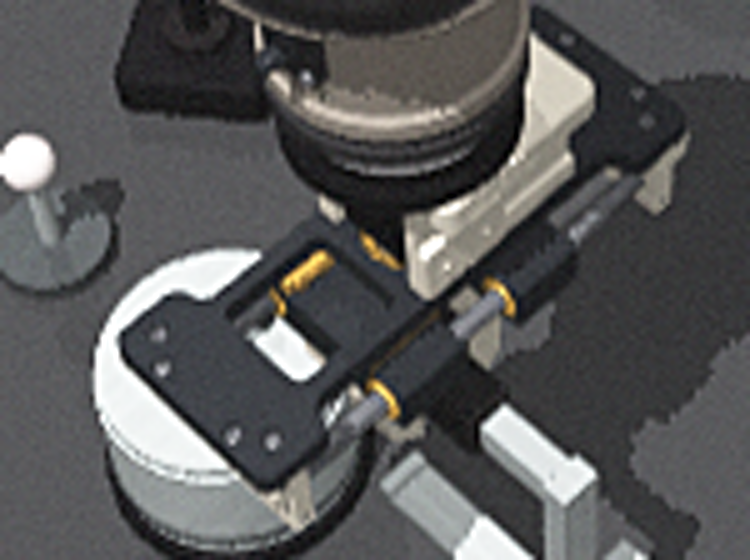

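The side crop shows the tongue tip at about (383-412, 455-487), just short of the lid flange. I'll check it against the model.

```bash
python3 -c "
from fit import *
s=monitor.observe();p=s['tool_pos'];a=np.radians(-24.2)
q=P(p[0],p[1],a,[(22,-10,8),(22,10,8),(22,10,0)]);q[:,2]+=p[2]-.0927
print(p,p[2]-.0927,[(r-[150,200]).round(1).tolist() for r in proj('side',q)], ((proj('side',q)+.5-[150,200])*5).round())
from bar import *
"
```

```text
[0.48807102 0.2430412  0.17608615] 0.08338615345339892 [[81.3, 88.7], [73.9, 95.3], [74.1, 97.3]] [[409. 446.]
 [372. 479.]
 [373. 489.]]
```

Call:
move_arm:
  deltas:
    - {"x": -0.005, "y": 0.005, "z": 0, "wx": 0, "wy": 0, "wz": 0, "hand": 0}
    - {"x": -0.012, "y": 0.009, "z": 0, "wx": 0, "wy": 0, "wz": 0, "hand": 0}
    - {"x": -0.02, "y": 0.01, "z": 0, "wx": 0, "wy": 0, "wz": 0, "hand": 0}
    - {"x": -0.03, "y": 0.01, "z": 0, "wx": 0, "wy": 0, "wz": 0, "hand": 0}
    - {"x": -0.04, "y": 0.01, "z": 0, "wx": 0, "wy": 0, "wz": 0, "hand": 0}
    - {"x": -0.05, "y": 0.01, "z": 0, "wx": 0, "wy": 0, "wz": 0, "hand": 0}
    - {"x": -0.055, "y": 0.01, "z": 0, "wx": 0, "wy": 0, "wz": 0, "hand": 0}
    - {"x": -0.055, "y": 0.01, "z": 0, "wx": 0, "wy": 0, "wz": 0, "hand": 0}

```text
time: 6.85
tool_pos: [0.5411, 0.2287, 0.1766]
tool_rot: [3.142, -0.0, 2.718]
contact_force: [-0.0, -0.4, -2.4]
opening: 0.0193
```

```bash
python3 -c "
from go import *
to(.595,.206,.1755,155.8)
a=viewer.read_camera('top')[130:205,90:190,::-1];b=viewer.read_camera('side')[215:315,145:245,::-1]
cv2.imwrite('pics/v3.png',np.hstack([cv2.resize(a,(400,300)),cv2.resize(b,(400,400))[:300]]))
cv2.imwrite('pics/v3.png',np.hstack([cv2.resize(a,(400,300)),cv2.resize(b[20:95],(400,300))]))
to(.595,.206,.1755,155.8)"
```

```text
t 6.85 now [541.1 228.7 176.6] [ 1.8000e+02 -1.0000e-02  1.5573e+02] F [-0.04 -0.36 -2.44] op 0.0193
delta mm [-58.5   1.4   1.1] rotdeg [ 0.   -0.01 -0.07]
t 6.95 now [540.6 229.  176.6] [-1.7999e+02 -2.0000e-02  1.5576e+02] F [-0.5   0.46 -2.68] op 0.0197
delta mm [-59.    1.3   1.1] rotdeg [-0.01 -0.02 -0.04]
```

View pics/v3.png

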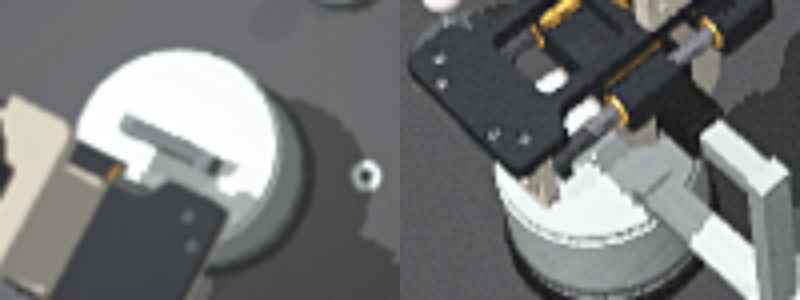

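The top half shows the bar at (122-220, 118-170) ahead of the hook. The side half shows the tongue over the flange, pointing at the bar. z is about 1.2 mm high, so I'll lower a little while advancing.

Call:
move_arm:
  deltas:
    - {"x": 0, "y": 0.001, "z": 0.0013, "wx": 0, "wy": 0, "wz": 0, "hand": 0}
    - {"x": -0.004, "y": 0.001, "z": 0.0013, "wx": 0, "wy": 0, "wz": 0, "hand": 0}
    - {"x": -0.01, "y": 0.001, "z": 0.0014, "wx": 0, "wy": 0, "wz": 0, "hand": 0}
    - {"x": -0.016, "y": 0.001, "z": 0.0014, "wx": 0, "wy": 0, "wz": 0, "hand": 0}
    - {"x": -0.022, "y": 0.001, "z": 0.0015, "wx": 0, "wy": 0, "wz": 0, "hand": 0}
    - {"x": -0.026, "y": 0.001, "z": 0.0015, "wx": 0, "wy": 0, "wz": 0, "hand": 0}
    - {"x": -0.026, "y": 0.001, "z": 0.0015, "wx": 0, "wy": 0, "wz": 0, "hand": 0}
    - {"x": -0.026, "y": 0.001, "z": 0.0015, "wx": 0, "wy": 0, "wz": 0, "hand": 0}

```text
time: 7.95
tool_pos: [0.5649, 0.2192, 0.1752]
tool_rot: [3.142, -0.0, 2.718]
contact_force: [0.3, 0.0, -2.5]
opening: 0.0197
```

```bash
python3 -c "
from go import *
to(.595,.206,.1753,155.8)"
```

```text
t 7.95 now [564.9 219.2 175.2] [ 1.8000e+02 -2.0000e-02  1.5576e+02] F [ 0.25  0.03 -2.48] op 0.0197
delta mm [-32.9   0.3  -0.1] rotdeg [ 0.   -0.02 -0.04]
```

Call:
move_arm:
  deltas:
    - {"x": -0.004, "y": 0, "z": 0, "wx": 0, "wy": 0, "wz": 0, "hand": 0}
    - {"x": -0.008, "y": 0, "z": 0, "wx": 0, "wy": 0, "wz": 0, "hand": 0}
    - {"x": -0.012, "y": 0, "z": 0, "wx": 0, "wy": 0, "wz": 0, "hand": 0}
    - {"x": -0.016, "y": 0, "z": 0, "wx": 0, "wy": 0, "wz": 0, "hand": 0}
    - {"x": -0.016, "y": 0, "z": 0, "wx": 0, "wy": 0, "wz": 0, "hand": 0}

```text
time: 8.57
tool_pos: [0.5799, 0.2124, 0.1751]
tool_rot: [3.142, -0.0, 2.718]
contact_force: [-0.7, -0.0, -2.0]
opening: 0.0195
```

Call:
move_arm:
  deltas:
    - {"x": -0.004, "y": 0, "z": 0, "wx": 0, "wy": 0, "wz": 0, "hand": 0}
    - {"x": -0.008, "y": 0, "z": 0, "wx": 0, "wy": 0, "wz": 0, "hand": 0}
    - {"x": -0.013, "y": 0, "z": 0, "wx": 0, "wy": 0, "wz": 0, "hand": 0}
    - {"x": -0.017, "y": 0, "z": 0, "wx": 0, "wy": 0, "wz": 0, "hand": 0}
    - {"x": -0.017, "y": 0, "z": 0, "wx": 0, "wy": 0, "wz": 0, "hand": 0}
    - {"x": -0.017, "y": 0, "z": 0, "wx": 0, "wy": 0, "wz": 0, "hand": 0}

```text
time: 9.32
tool_pos: [0.595, 0.2057, 0.1751]
tool_rot: [-3.142, -0.0, 2.719]
contact_force: [0.4, 0.5, -2.6]
opening: 0.0196
```

```bash
python3 -c "
from go import *
to(.595,.206,.1753,155.8)
a=viewer.read_camera('top')[130:205,90:190,::-1];b=viewer.read_camera('side')[235:310,145:245,::-1]
cv2.imwrite('pics/v4.png',np.hstack([cv2.resize(a,(400,300)),cv2.resize(b,(400,300))]))"
```

```text
t 9.325 now [595.  205.7 175.1] [-1.8000e+02 -1.0000e-02  1.5576e+02] F [ 0.4   0.48 -2.6 ] op 0.0196
delta mm [ 0.1  0.3 -0.2] rotdeg [-0.   -0.01 -0.04]
```

View pics/v4.png

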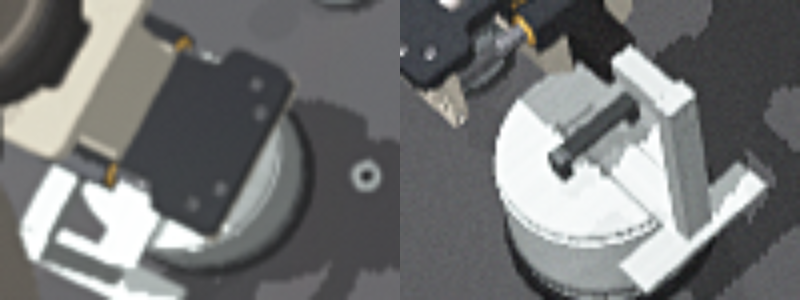

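The side half shows the tongue running from the spine foot (690,240) under the bar (560,160)-(635,110), with no contact force. Lifting slowly.

Call:
move_arm:
  deltas:
    - {"x": 0, "y": 0, "z": -0.002, "wx": 0, "wy": 0, "wz": 0, "hand": 0}
    - {"x": 0, "y": 0, "z": -0.004, "wx": 0, "wy": 0, "wz": 0, "hand": 0}
    - {"x": 0, "y": 0, "z": -0.005, "wx": 0, "wy": 0, "wz": 0, "hand": 0}
    - {"x": 0, "y": 0, "z": -0.006, "wx": 0, "wy": 0, "wz": 0, "hand": 0}
    - {"x": 0, "y": 0, "z": -0.007, "wx": 0, "wy": 0, "wz": 0, "hand": 0}
    - {"x": 0, "y": 0, "z": -0.008, "wx": 0, "wy": 0, "wz": 0, "hand": 0}
    - {"x": 0, "y": 0, "z": -0.008, "wx": 0, "wy": 0, "wz": 0, "hand": 0}

```text
time: 10.3
tool_pos: [0.5951, 0.2057, 0.1833]
tool_rot: [3.141, 0.0, 2.718]
contact_force: [0.6, -0.0, -6.4]
opening: 0.0196
```

Call:
move_arm:
  deltas:
    - {"x": 0, "y": 0, "z": -0.002, "wx": 0, "wy": 0, "wz": 0, "hand": 0}
    - {"x": 0, "y": 0, "z": -0.004, "wx": 0, "wy": 0, "wz": 0, "hand": 0}
    - {"x": 0, "y": 0, "z": -0.007, "wx": 0, "wy": 0, "wz": 0, "hand": 0}
    - {"x": 0, "y": 0, "z": -0.01, "wx": 0, "wy": 0, "wz": 0, "hand": 0}
    - {"x": 0, "y": 0, "z": -0.014, "wx": 0, "wy": 0, "wz": 0, "hand": 0}
    - {"x": 0, "y": 0, "z": -0.018, "wx": 0, "wy": 0, "wz": 0, "hand": 0}
    - {"x": 0, "y": 0, "z": -0.02, "wx": 0, "wy": 0, "wz": 0, "hand": 0}
    - {"x": 0, "y": 0, "z": -0.02, "wx": 0, "wy": 0, "wz": 0, "hand": 0}

```text
time: 11.3
tool_pos: [0.5952, 0.2057, 0.2034]
tool_rot: [3.141, 0.0, 2.718]
contact_force: [-0.1, -0.0, -6.5]
opening: 0.0197
```

```bash
python3 -c "
from go import *
to(.595,.206,.26,155.8);print(monitor.observe()['torque'])
a=viewer.read_camera('top')[130:205,90:190,::-1];b=viewer.read_camera('side')[205:305,145:245,::-1]
cv2.imwrite('pics/v5.png',np.hstack([cv2.resize(a,(400,300)),cv2.resize(b,(400,400))[:300]]))
cv2.imwrite('pics/v5.png',cv2.resize(b,(560,560)))"
```

```text
t 11.3 now [595.2 205.7 203.4] [1.7998e+02 1.0000e-02 1.5576e+02] F [-0.06 -0.03 -6.48] op 0.0197
delta mm [  0.3   0.2 -56.6] rotdeg [ 0.02  0.01 -0.04]
[-0.11024253 -0.07739847 -0.04764501]
```

View pics/v5.png

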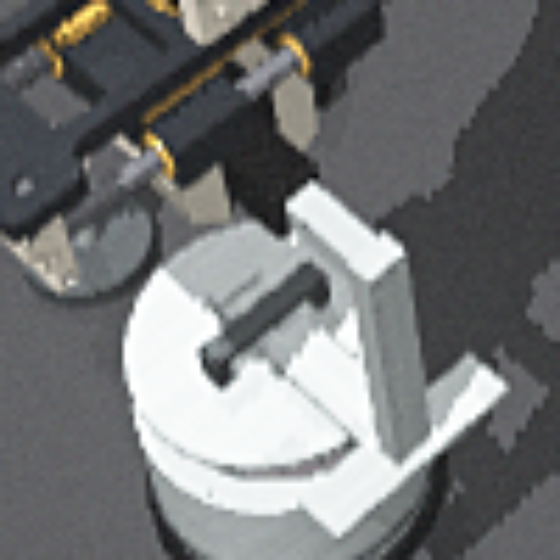

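The lid has left the pot and is level, with its weight about 4 N. Now raise to a TCP of 0.26 m and carry across, turning to heading about -60° so the withdrawal runs over free granite.

Call:
move_arm:
  deltas:
    - {"x": 0, "y": 0, "z": -0.003, "wx": 0, "wy": 0, "wz": 0, "hand": 0}
    - {"x": 0, "y": 0, "z": -0.01, "wx": 0, "wy": 0, "wz": 0, "hand": 0}
    - {"x": 0, "y": 0, "z": -0.02, "wx": 0, "wy": 0, "wz": 0, "hand": 0}
    - {"x": 0, "y": 0, "z": -0.03, "wx": 0, "wy": 0, "wz": 0, "hand": 0}
    - {"x": 0, "y": 0, "z": -0.04, "wx": 0, "wy": 0, "wz": 0, "hand": 0}
    - {"x": 0, "y": 0, "z": -0.05, "wx": 0, "wy": 0, "wz": 0, "hand": 0}
    - {"x": 0, "y": 0, "z": -0.055, "wx": 0, "wy": 0, "wz": 0, "hand": 0}
    - {"x": 0, "y": 0, "z": -0.057, "wx": 0, "wy": 0, "wz": 0, "hand": 0}

```text
time: 12.4
tool_pos: [0.5951, 0.2057, 0.2605]
tool_rot: [3.141, 0.0, 2.718]
contact_force: [-1.0, -0.4, -5.8]
opening: 0.0199
```

```bash
python3 -c "
from go import *
for n,uv,z in(('turq',(476,430),.07),('red',(588,350),.07),('red2',(541,212),.07),('sleeve',(448,168),.1),('pend',(362,190),.03)):print(n,onz('top',np.array(uv)/1.5,z).round(3))
to(.5217,-.1917,.26,120)
s=monitor.observe();T=R.from_euler('xyz',s['tool_rot']);p=s['tool_pos']
for k in range(1,17):
    f=(1-np.cos(np.pi*k/16))/2
    if k%8==0 or 1: print(k,(T.inv().apply((np.array([.5217,-.1917,.26])-p)*f)).round(4),round(35.8*f,1))
"
```

```text
turq [ 0.361 -0.179  0.07 ]
red [ 0.473 -0.335  0.07 ]
red2 [ 0.668 -0.272  0.07 ]
sleeve [ 0.719 -0.134  0.1  ]
pend [ 0.705 -0.014  0.03 ]
t 12.4 now [595.1 205.7 260.5] [1.7999e+02 1.0000e-02 1.5576e+02] F [-1.   -0.36 -5.84] op 0.0199
delta mm [ -96.2 -392.5    0.4] rotdeg [2.000e-02 1.000e-02 3.576e+01]
1 [-0.0009 -0.0038  0.    ] 0.3
2 [-0.0037 -0.0149  0.    ] 1.4
3 [-0.0081 -0.0331  0.    ] 3.0
4 [-0.0141 -0.0575  0.0001] 5.2
5 [-0.0214 -0.0872  0.0001] 8.0
6 [-2.970e-02 -1.211e-01  1.000e-04] 11.0
7 [-0.0387 -0.158   0.0002] 14.4
8 [-0.0481 -0.1962  0.0002] 17.9
9 [-0.0575 -0.2345  0.0003] 21.4
10 [-0.0665 -0.2713  0.0003] 24.8
11 [-7.480e-02 -3.053e-01  3.000e-04] 27.8
12 [-0.0821 -0.335   0.0004] 30.6
13 [-0.0881 -0.3594  0.0004] 32.8
14 [-0.0925 -0.3775  0.0004] 34.4
15 [-0.0953 -0.3887  0.0004] 35.5
16 [-0.0962 -0.3925  0.0004] 35.8
```

Call:
move_arm:
  deltas:
    - {"x": -0.0007, "y": -0.003, "z": 0, "wx": 0, "wy": 0, "wz": 0.3, "hand": 0}
    - {"x": -0.003, "y": -0.012, "z": 0, "wx": 0, "wy": 0, "wz": 1.1, "hand": 0}
    - {"x": -0.007, "y": -0.028, "z": 0, "wx": 0, "wy": 0, "wz": 2.5, "hand": 0}
    - {"x": -0.012, "y": -0.048, "z": 0, "wx": 0, "wy": 0, "wz": 4.4, "hand": 0}
    - {"x": -0.017, "y": -0.07, "z": 0, "wx": 0, "wy": 0, "wz": 6.4, "hand": 0}
    - {"x": -0.0225, "y": -0.092, "z": 0, "wx": 0, "wy": 0, "wz": 8.4, "hand": 0}
    - {"x": -0.028, "y": -0.114, "z": 0, "wx": 0, "wy": 0, "wz": 10.4, "hand": 0}
    - {"x": -0.0333, "y": -0.136, "z": 0, "wx": 0, "wy": 0, "wz": 12.4, "hand": 0}

```text
time: 13.4
tool_pos: [0.5692, 0.0661, 0.2604]
tool_rot: [3.141, 0.0, 2.499]
contact_force: [0.1, 0.1, -5.2]
opening: 0.0196
```

```bash
python3 -c "
from go import *
to(.5217,-.1917,.26,120)"
```

```text
t 13.4 now [569.2  66.1 260.4] [1.7999e+02 2.0000e-02 1.4318e+02] F [ 0.09  0.05 -5.16] op 0.0196
delta mm [-116.4 -234.8    0.4] rotdeg [1.000e-02 2.000e-02 2.318e+01]
```

Call:
move_arm:
  deltas:
    - {"x": -0.011, "y": -0.022, "z": 0, "wx": 0, "wy": 0, "wz": 2.2, "hand": 0}
    - {"x": -0.022, "y": -0.044, "z": 0, "wx": 0, "wy": 0, "wz": 4.3, "hand": 0}
    - {"x": -0.033, "y": -0.066, "z": 0, "wx": 0, "wy": 0, "wz": 6.5, "hand": 0}
    - {"x": -0.044, "y": -0.088, "z": 0, "wx": 0, "wy": 0, "wz": 8.7, "hand": 0}
    - {"x": -0.0545, "y": -0.11, "z": 0, "wx": 0, "wy": 0, "wz": 10.9, "hand": 0}
    - {"x": -0.0655, "y": -0.132, "z": 0, "wx": 0, "wy": 0, "wz": 13, "hand": 0}
    - {"x": -0.0765, "y": -0.154, "z": 0, "wx": 0, "wy": 0, "wz": 15.2, "hand": 0}
    - {"x": -0.087, "y": -0.175, "z": 0, "wx": 0, "wy": 0, "wz": 17.3, "hand": 0}

```text
time: 14.4
tool_pos: [0.5342, -0.1262, 0.2605]
tool_rot: [3.141, 0.0, 2.197]
contact_force: [0.1, -0.4, -6.3]
opening: 0.0197
```

```bash
python3 -c "
from go import *
to(.5217,-.1917,.26,120)"
```

```text
t 14.4 now [ 534.2 -126.2  260.5] [1.7999e+02 3.0000e-02 1.2588e+02] F [ 0.11 -0.4  -6.32] op 0.0197
delta mm [-45.8 -48.5   0.5] rotdeg [0.01 0.03 5.88]
```

Call:
move_arm:
  deltas:
    - {"x": -0.015, "y": -0.016, "z": 0, "wx": 0, "wy": 0, "wz": 2, "hand": 0}
    - {"x": -0.028, "y": -0.03, "z": 0, "wx": 0, "wy": 0, "wz": 3.7, "hand": 0}
    - {"x": -0.038, "y": -0.04, "z": 0.002, "wx": 0, "wy": 0, "wz": 5, "hand": 0}
    - {"x": -0.044, "y": -0.046, "z": 0.006, "wx": 0, "wy": 0, "wz": 5.8, "hand": 0}
    - {"x": -0.046, "y": -0.0485, "z": 0.011, "wx": 0, "wy": 0, "wz": 5.9, "hand": 0}
    - {"x": -0.046, "y": -0.0485, "z": 0.015, "wx": 0, "wy": 0, "wz": 5.9, "hand": 0}
    - {"x": -0.046, "y": -0.0485, "z": 0.016, "wx": 0, "wy": 0, "wz": 5.9, "hand": 0}
    - {"x": -0.046, "y": -0.0485, "z": 0.016, "wx": 0, "wy": 0, "wz": 5.9, "hand": 0}

```text
time: 15.4
tool_pos: [0.523, -0.1897, 0.2442]
tool_rot: [3.141, -0.0, 2.098]
contact_force: [0.3, 0.2, -6.8]
opening: 0.0195
```

```bash
python3 -c "
from go import *
to(.5217,-.1917,.24,120)
cv2.imwrite('pics/raw_t6.png',viewer.read_camera('top')[:,:,::-1]);cv2.imwrite('pics/raw_s6.png',viewer.read_camera('side')[:,:,::-1])
t=cv2.imread('pics/raw_t6.png');s=cv2.imread('pics/raw_s6.png')
cv2.imwrite('pics/v6.png',np.hstack([cv2.resize(t[165:265,270:370],(400,400)),cv2.resize(s[95:195,235:335],(400,400))]))"
```

```text
t 15.4 now [ 523.  -189.7  244.2] [ 1.7999e+02 -1.0000e-02  1.2020e+02] F [ 0.33  0.23 -6.79] op 0.0195
delta mm [-1.1 -2.1  4.2] rotdeg [ 0.01 -0.01  0.2 ]
```

View pics/v6.png

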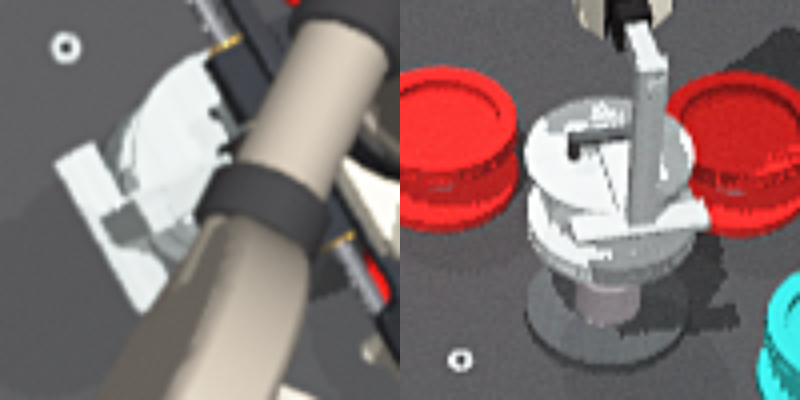

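The side half shows the lid hanging level above the steel rest. Flange ellipse: left 524, right 695, top 95 (crop pixels). I'll fit its position against the TCP.

```bash
python3 - <<'E'
from fit import *
p=monitor.observe()['tool_pos'];print(p)
o=circ((235,95),(124,95,295,0))
for z in(p[2]-.1127+.014,):
    r=LS(lambda q:(ext('side',q[0],q[1],z,.052)-o)[:3],[.52,-.19]);print('lid',r.x,r.fun.round(2))
o=circ((240,125),(107,28,277,152))
for h in(.095,.0993,.104):
    r=LS(lambda q:(ext('side',q[0],q[1],h,.054)-o)[:3],[.52,-.19]);print('rest side',h,r.x,r.fun.round(2))
    o2=circ((275,170),(100,42,313,257));r=LS(lambda q:(ext('top',q[0],q[1],h,.054)-o2),[.52,-.19]);print('rest top',h,r.x,r.fun.round(2))
# foot ellipse, side, left 505 right 668 bottom 250
o=circ((240,125),(105,0,268,250));r=LS(lambda q:(ext('side',q[0],q[1],0,.055)-o)[[0,2,3]],[.52,-.19]);print('foot',r.x,r.fun.round(2))
E
```

```text
[ 0.52304114 -0.18985017  0.24438265]
lid [ 0.52357266 -0.19003532] [ 0.07  0.01 -0.07]
rest side 0.095 [ 0.52176023 -0.19618556] [-0.06 -0.01  0.06]
rest top 0.095 [ 0.52279375 -0.19247608] [ 0.15  0.42 -0.15 -0.41]
rest side 0.0993 [ 0.52047866 -0.19156906] [-0.18 -0.02  0.18]
rest top 0.0993 [ 0.52235735 -0.19159317] [ 0.    0.28 -0.01 -0.27]
rest side 0.104 [ 0.51907806 -0.18652368] [-0.31 -0.03  0.31]
rest top 0.104 [ 0.52188047 -0.19062815] [-0.15  0.12  0.15 -0.12]
foot [ 0.52136214 -0.19553037] [-0.05  0.05 -0.  ]
```

```bash
python3 -c "
from go import *
to(.5213,-.1922,.215,120.2)"
```

```text
t 15.5 now [ 523.  -189.9  244.4] [1.7998e+02 2.0000e-02 1.2019e+02] F [-0.19  0.92 -6.  ] op 0.0196
delta mm [-1.1 -2.7 29.4] rotdeg [ 0.02  0.02 -0.01]
```

Call:
move_arm:
  deltas:
    - {"x": -0.001, "y": -0.0025, "z": 0.003, "wx": 0, "wy": 0, "wz": 0, "hand": 0}
    - {"x": -0.001, "y": -0.0025, "z": 0.009, "wx": 0, "wy": 0, "wz": 0, "hand": 0}
    - {"x": -0.001, "y": -0.0025, "z": 0.015, "wx": 0, "wy": 0, "wz": 0, "hand": 0}
    - {"x": -0.001, "y": -0.0025, "z": 0.021, "wx": 0, "wy": 0, "wz": 0, "hand": 0}
    - {"x": -0.001, "y": -0.0025, "z": 0.026, "wx": 0, "wy": 0, "wz": 0, "hand": 0}
    - {"x": -0.001, "y": -0.0025, "z": 0.029, "wx": 0, "wy": 0, "wz": 0, "hand": 0}
    - {"x": -0.001, "y": -0.0025, "z": 0.029, "wx": 0, "wy": 0, "wz": 0, "hand": 0}
    - {"x": -0.001, "y": -0.0025, "z": 0.029, "wx": 0, "wy": 0, "wz": 0, "hand": 0}

```text
time: 16.5
tool_pos: [0.5213, -0.1923, 0.2154]
tool_rot: [3.141, 0.0, 2.097]
contact_force: [-0.1, 0.3, -5.6]
opening: 0.0193
```

```bash
python3 -c "
from go import *
to(.5213,-.1922,.205,120.2)
s=viewer.read_camera('side')[:,:,::-1];t=viewer.read_camera('top')[:,:,::-1]
cv2.imwrite('pics/v7.png',np.hstack([cv2.resize(s[105:180,250:325],(450,450)),cv2.resize(t[165:225,275:322],(350,450))]))"
```

```text
t 16.5 now [ 521.3 -192.3  215.4] [1.7999e+02 2.0000e-02 1.2016e+02] F [-0.11  0.27 -5.64] op 0.0193
delta mm [ 0.1  0.  10.4] rotdeg [ 0.01  0.02 -0.04]
```

View pics/v7.png

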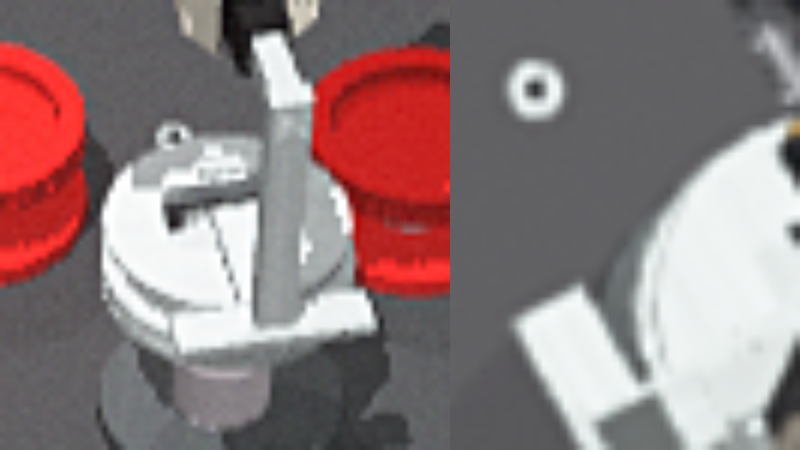

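The side half shows the lid flange (left 101, right 352) concentric over the table (left 101, right 355). Now creeping down and feeling.

Call:
move_arm:
  deltas:
    - {"x": 0, "y": 0, "z": 0.001, "wx": 0, "wy": 0, "wz": 0, "hand": 0}
    - {"x": 0, "y": 0, "z": 0.002, "wx": 0, "wy": 0, "wz": 0, "hand": 0}
    - {"x": 0, "y": 0, "z": 0.003, "wx": 0, "wy": 0, "wz": 0, "hand": 0}
    - {"x": 0, "y": 0, "z": 0.004, "wx": 0, "wy": 0, "wz": 0, "hand": 0}
    - {"x": 0, "y": 0, "z": 0.004, "wx": 0, "wy": 0, "wz": 0, "hand": 0}

```text
time: 17.23
tool_pos: [0.5211, -0.1922, 0.2111]
tool_rot: [-3.142, -0.0, 2.097]
contact_force: [0.1, 0.0, -5.8]
opening: 0.0196
```

Call:
move_arm:
  deltas:
    - {"x": 0, "y": 0, "z": 0.001, "wx": 0, "wy": 0, "wz": 0, "hand": 0}
    - {"x": 0, "y": 0, "z": 0.002, "wx": 0, "wy": 0, "wz": 0, "hand": 0}
    - {"x": 0, "y": 0, "z": 0.002, "wx": 0, "wy": 0, "wz": 0, "hand": 0}

```text
time: 17.6
tool_pos: [0.5211, -0.1922, 0.2091]
tool_rot: [-3.142, -0.0, 2.097]
contact_force: [-1.0, 0.7, -6.0]
opening: 0.0198
```

Call:
move_arm:
  deltas:
    - {"x": 0, "y": 0, "z": 0.001, "wx": 0, "wy": 0, "wz": 0, "hand": 0}
    - {"x": 0, "y": 0, "z": 0.002, "wx": 0, "wy": 0, "wz": 0, "hand": 0}
    - {"x": 0, "y": 0, "z": 0.002, "wx": 0, "wy": 0, "wz": 0, "hand": 0}

```text
time: 17.98
tool_pos: [0.5211, -0.1922, 0.2071]
tool_rot: [-3.142, -0.0, 2.097]
contact_force: [-1.4, -0.7, -5.8]
opening: 0.0199
```

Call:
move_arm:
  deltas:
    - {"x": 0, "y": 0, "z": 0.001, "wx": 0, "wy": 0, "wz": 0, "hand": 0}
    - {"x": 0, "y": 0, "z": 0.001, "wx": 0, "wy": 0, "wz": 0, "hand": 0}
    - {"x": 0, "y": 0, "z": 0.001, "wx": 0, "wy": 0, "wz": 0, "hand": 0}

```text
time: 18.35
tool_pos: [0.5212, -0.1922, 0.2062]
tool_rot: [3.142, -0.0, 2.097]
contact_force: [-0.6, -0.2, -5.6]
opening: 0.0199
```

Call:
move_arm:
  deltas:
    - {"x": 0, "y": 0, "z": 0.001, "wx": 0, "wy": 0, "wz": 0, "hand": 0}
    - {"x": 0, "y": 0, "z": 0.001, "wx": 0, "wy": 0, "wz": 0, "hand": 0}
    - {"x": 0, "y": 0, "z": 0.001, "wx": 0, "wy": 0, "wz": 0, "hand": 0}

```text
time: 18.73
tool_pos: [0.5212, -0.1922, 0.2052]
tool_rot: [3.142, -0.0, 2.097]
contact_force: [0.1, -0.6, -5.9]
opening: 0.0198
```

Call:
move_arm:
  deltas:
    - {"x": 0, "y": 0, "z": 0.001, "wx": 0, "wy": 0, "wz": 0, "hand": 0}
    - {"x": 0, "y": 0, "z": 0.001, "wx": 0, "wy": 0, "wz": 0, "hand": 0}
    - {"x": 0, "y": 0, "z": 0.001, "wx": 0, "wy": 0, "wz": 0, "hand": 0}

```text
time: 19.1
tool_pos: [0.5212, -0.1922, 0.2042]
tool_rot: [3.141, -0.0, 2.097]
contact_force: [0.3, 0.8, -6.0]
opening: 0.0197
```

Call:
move_arm:
  deltas:
    - {"x": 0, "y": 0, "z": 0.001, "wx": 0, "wy": 0, "wz": 0, "hand": 0}
    - {"x": 0, "y": 0, "z": 0.001, "wx": 0, "wy": 0, "wz": 0, "hand": 0}

```text
time: 19.35
tool_pos: [0.5212, -0.1922, 0.2031]
tool_rot: [3.142, -0.0, 2.097]
contact_force: [-0.0, -0.3, -6.6]
opening: 0.0198
```

Call:
move_arm:
  deltas:
    - {"x": 0, "y": 0, "z": 0.001, "wx": 0, "wy": 0, "wz": 0, "hand": 0}
    - {"x": 0, "y": 0, "z": 0.001, "wx": 0, "wy": 0, "wz": 0, "hand": 0}

```text
time: 19.6
tool_pos: [0.5215, -0.1923, 0.2027]
tool_rot: [3.141, 0.001, 2.097]
contact_force: [-0.4, 1.3, -3.4]
opening: 0.0193
```

Call:
move_arm:
  deltas:
    - {"x": 0, "y": 0, "z": 0.001, "wx": 0, "wy": 0, "wz": 0, "hand": 0}
    - {"x": 0, "y": 0, "z": 0.001, "wx": 0, "wy": 0, "wz": 0, "hand": 0}

```text
time: 19.85
tool_pos: [0.5213, -0.1923, 0.2014]
tool_rot: [3.141, 0.0, 2.097]
contact_force: [0.3, -0.1, -2.0]
opening: 0.0198
```

Weight transferred at a TCP of 0.2027 m, so the ring is at about 0.098 m, agreeing with the camera's 0.099. Lower 3 mm more so the lip clears the bar, then check.

Call:
move_arm:
  deltas:
    - {"x": 0, "y": 0, "z": 0.001, "wx": 0, "wy": 0, "wz": 0, "hand": 0}
    - {"x": 0, "y": 0, "z": 0.002, "wx": 0, "wy": 0, "wz": 0, "hand": 0}
    - {"x": 0, "y": 0, "z": 0.003, "wx": 0, "wy": 0, "wz": 0, "hand": 0}
    - {"x": 0, "y": 0, "z": 0.003, "wx": 0, "wy": 0, "wz": 0, "hand": 0}

```text
time: 20.35
tool_pos: [0.5212, -0.1922, 0.1981]
tool_rot: [-3.142, -0.0, 2.097]
contact_force: [-0.1, 0.2, -3.0]
opening: 0.0195
```

```bash
python3 -c "
from go import *
to(.5213,-.1922,.1982,120.2)
s=viewer.read_camera('side')[:,:,::-1];t=viewer.read_camera('top')[:,:,::-1]
cv2.imwrite('pics/v8.png',np.hstack([cv2.resize(s[105:180,250:325],(450,450)),cv2.resize(t[165:225,275:322],(350,450))]))
to(.5213,-.1922,.1982,120.2)"
```

```text
t 20.35 now [ 521.2 -192.2  198.1] [-1.8000e+02 -1.0000e-02  1.2016e+02] F [-0.15  0.25 -2.99] op 0.0195
delta mm [-0.1  0.1 -0.1] rotdeg [-0.   -0.01 -0.04]
t 20.45 now [ 521.2 -192.2  198.2] [180.    -0.   120.16] F [-0.26 -0.79 -2.28] op 0.0197
delta mm [-0.   0.1 -0. ] rotdeg [ 0.   -0.   -0.04]
```

View pics/v8.png

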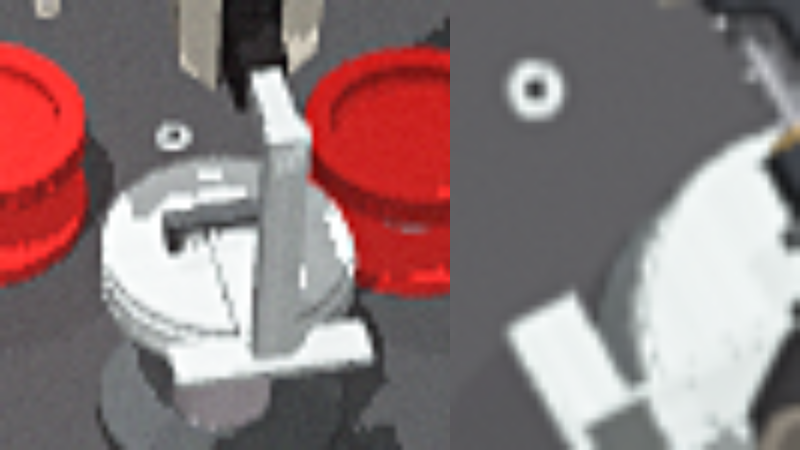

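The lid sits flush and level on the ring, with the flange and table edges together (left 101, right 355). Drawing the tongue out.

Call:
move_arm:
  deltas:
    - {"x": 0.003, "y": 0, "z": 0, "wx": 0, "wy": 0, "wz": 0, "hand": 0}
    - {"x": 0.007, "y": 0, "z": 0, "wx": 0, "wy": 0, "wz": 0, "hand": 0}
    - {"x": 0.011, "y": 0, "z": 0, "wx": 0, "wy": 0, "wz": 0, "hand": 0}
    - {"x": 0.015, "y": 0, "z": 0, "wx": 0, "wy": 0, "wz": 0, "hand": 0}
    - {"x": 0.019, "y": 0, "z": 0, "wx": 0, "wy": 0, "wz": 0, "hand": 0}

```text
time: 21.08
tool_pos: [0.5115, -0.1755, 0.1983]
tool_rot: [3.141, 0.0, 2.097]
contact_force: [0.1, -0.2, -3.0]
opening: 0.0198
```

Call:
move_arm:
  deltas:
    - {"x": 0.005, "y": 0, "z": 0, "wx": 0, "wy": 0, "wz": 0, "hand": 0}
    - {"x": 0.011, "y": 0, "z": 0, "wx": 0, "wy": 0, "wz": 0, "hand": 0}
    - {"x": 0.019, "y": 0, "z": 0, "wx": 0, "wy": 0, "wz": 0, "hand": 0}
    - {"x": 0.029, "y": 0, "z": 0, "wx": 0, "wy": 0, "wz": 0, "hand": 0}
    - {"x": 0.041, "y": 0, "z": 0, "wx": 0, "wy": 0, "wz": 0, "hand": 0}
    - {"x": 0.056, "y": 0, "z": 0, "wx": 0, "wy": 0, "wz": 0, "hand": 0}
    - {"x": 0.071, "y": 0, "z": 0, "wx": 0, "wy": 0, "wz": 0, "hand": 0}
    - {"x": 0.086, "y": 0, "z": 0, "wx": 0, "wy": 0, "wz": 0, "hand": 0}

```text
time: 22.08
tool_pos: [0.4679, -0.1004, 0.1983]
tool_rot: [3.141, 0.0, 2.097]
contact_force: [-0.1, -0.3, -1.9]
opening: 0.0199
```

```bash
python3 -c "
from go import *
to(.47,.03,.15,120.2);to(.47,.03,.0927,120.2)"
```

```text
t 22.075 now [ 467.9 -100.4  198.3] [179.99   0.   120.17] F [-0.05 -0.29 -1.89] op 0.0199
delta mm [111.7  67.4  48.3] rotdeg [ 0.01  0.   -0.03]
t 22.075 now [ 467.9 -100.4  198.3] [179.99   0.   120.17] F [-0.05 -0.29 -1.89] op 0.0199
delta mm [111.7  67.4 105.6] rotdeg [ 0.01  0.   -0.03]
```

Call:
move_arm:
  deltas:
    - {"x": 0.02, "y": 0.01, "z": 0, "wx": 0, "wy": 0, "wz": 0, "hand": 0}
    - {"x": 0.045, "y": 0.025, "z": 0.01, "wx": 0, "wy": 0, "wz": 0, "hand": 0}
    - {"x": 0.075, "y": 0.045, "z": 0.025, "wx": 0, "wy": 0, "wz": 0, "hand": 0}
    - {"x": 0.1, "y": 0.06, "z": 0.045, "wx": 0, "wy": 0, "wz": 0, "hand": 0}
    - {"x": 0.112, "y": 0.067, "z": 0.065, "wx": 0, "wy": 0, "wz": 0, "hand": 0}
    - {"x": 0.112, "y": 0.067, "z": 0.085, "wx": 0, "wy": 0, "wz": 0, "hand": 0}
    - {"x": 0.112, "y": 0.067, "z": 0.097, "wx": 0, "wy": 0, "wz": 0, "hand": 0}
    - {"x": 0.112, "y": 0.067, "z": 0.1, "wx": 0, "wy": 0, "wz": 0, "hand": 0}

```text
time: 23.08
tool_pos: [0.4697, 0.0292, 0.0978]
tool_rot: [-3.141, -0.001, 2.097]
contact_force: [-0.1, 0.5, -2.3]
opening: 0.0196
```

Call:
move_arm:
  deltas:
    - {"x": 0, "y": 0, "z": 0.001, "wx": 0, "wy": 0, "wz": 0, "hand": 0}
    - {"x": 0, "y": 0, "z": 0.002, "wx": 0, "wy": 0, "wz": 0, "hand": 0}
    - {"x": 0, "y": 0, "z": 0.003, "wx": 0, "wy": 0, "wz": 0, "hand": 0}
    - {"x": 0, "y": 0, "z": 0.004, "wx": 0, "wy": 0, "wz": 0, "hand": 0}
    - {"x": 0, "y": 0, "z": 0.004, "wx": 0, "wy": 0, "wz": 0, "hand": 0}

```text
time: 23.7
tool_pos: [0.4701, 0.0291, 0.0942]
tool_rot: [3.142, -0.0, 2.097]
contact_force: [0.3, 0.7, -2.6]
opening: 0.0198
```

Call:
move_arm:
  deltas:
    - {"x": 0, "y": 0, "z": 0.0007, "wx": 0, "wy": 0, "wz": 0, "hand": 0}
    - {"x": 0, "y": 0, "z": 0.0013, "wx": 0, "wy": 0, "wz": 0, "hand": 0}
    - {"x": 0, "y": 0, "z": 0.0018, "wx": 0, "wy": 0, "wz": 0, "hand": 0}
    - {"x": 0, "y": 0, "z": 0.0018, "wx": 0, "wy": 0, "wz": 0, "hand": 0}

```text
time: 24.2
tool_pos: [0.4702, 0.0291, 0.0926]
tool_rot: [3.141, 0.0, 2.097]
contact_force: [-0.9, 1.2, 1.9]
opening: 0.0197
```

It is standing on the granite (force went from -2.4 to +1.9 N). Releasing gently.

Call:
move_arm:
  deltas:
    - {"x": 0, "y": 0, "z": 0, "wx": 0, "wy": 0, "wz": 0, "hand": 0.25}
    - {"x": 0, "y": 0, "z": 0, "wx": 0, "wy": 0, "wz": 0, "hand": 0.35}
    - {"x": 0, "y": 0, "z": 0, "wx": 0, "wy": 0, "wz": 0, "hand": 0.5}
    - {"x": 0, "y": 0, "z": 0, "wx": 0, "wy": 0, "wz": 0, "hand": 0.7}
    - {"x": 0, "y": 0, "z": 0, "wx": 0, "wy": 0, "wz": 0, "hand": 0.9}
    - {"x": 0, "y": 0, "z": 0, "wx": 0, "wy": 0, "wz": 0, "hand": 0.9}
  grip_force: 5

```text
time: 24.95
tool_pos: [0.4701, 0.0291, 0.0924]
tool_rot: [3.142, -0.0, 2.097]
contact_force: [-0.0, 0.5, 0.3]
opening: 0.0672
```

Call:
move_arm:
  deltas:
    - {"x": 0, "y": 0, "z": -0.01, "wx": 0, "wy": 0, "wz": 0, "hand": 0.9}
    - {"x": 0, "y": 0, "z": -0.03, "wx": 0, "wy": 0, "wz": 0, "hand": 0.9}
    - {"x": 0, "y": 0, "z": -0.06, "wx": 0, "wy": 0, "wz": 0, "hand": 0.9}
    - {"x": 0, "y": 0, "z": -0.1, "wx": 0, "wy": 0, "wz": 0, "hand": 0.9}
    - {"x": 0, "y": 0, "z": -0.14, "wx": 0, "wy": 0, "wz": 0, "hand": 0.9}
    - {"x": 0.02, "y": 0, "z": -0.15, "wx": 0, "wy": 0, "wz": 0, "hand": 0.9}
    - {"x": 0.06, "y": 0.02, "z": -0.15, "wx": 0, "wy": 0, "wz": 0, "hand": 0.9}
    - {"x": 0.1, "y": 0.03, "z": -0.15, "wx": 0, "wy": 0, "wz": 0, "hand": 0.9}

```text
time: 25.95
tool_pos: [0.4448, 0.1322, 0.2421]
tool_rot: [-3.141, -0.001, 2.097]
contact_force: [0.5, 0.7, -0.4]
opening: 0.0825
```

Call:
move_arm:
  deltas:
    - {"x": 0.03, "y": -0.03, "z": 0, "wx": 0, "wy": 0, "wz": 0, "hand": 0.9}
    - {"x": 0.07, "y": -0.06, "z": 0, "wx": 0, "wy": 0, "wz": 0, "hand": 0.9}
    - {"x": 0.11, "y": -0.08, "z": 0, "wx": 0, "wy": 0, "wz": 0, "hand": 0.9}
    - {"x": 0.14, "y": -0.09, "z": 0, "wx": 0, "wy": 0, "wz": 0, "hand": 0.9}
    - {"x": 0.15, "y": -0.09, "z": 0, "wx": 0, "wy": 0, "wz": 0, "hand": 0.9}
    - {"x": 0.15, "y": -0.09, "z": 0, "wx": 0, "wy": 0, "wz": 0, "hand": 0.9}

```text
time: 26.7
tool_pos: [0.2925, 0.2154, 0.2423]
tool_rot: [-3.142, 0.0, 2.099]
contact_force: [0.3, -0.2, 0.8]
opening: 0.0826
```

```bash
python3 -c "
from go import *
to(.3,.3,.24,120)
s=viewer.read_camera('side')[:,:,::-1];t=viewer.read_camera('top')[:,:,::-1]
cv2.imwrite('pics/v9.png',np.vstack([cv2.resize(s[100:280,140:400],(780,300*780//780*1))[:0],np.hstack([cv2.resize(s[100:300,140:400],(416,320)),cv2.resize(t[90:300,100:352],(384,320))])]))"
```

```text
t 26.7 now [292.5 215.4 242.3] [-1.8000e+02  1.0000e-02  1.2026e+02] F [ 0.34 -0.2   0.79] op 0.0826
delta mm [69.3 49.1  2.3] rotdeg [-0.    0.01  0.26]Traceback (most recent call last):
  File "<string>", line 5, in <module>
    cv2.imwrite('pics/v9.png',np.vstack([cv2.resize(s[100:280,140:400],(780,300*780//780*1))[:0],np.hstack([cv2.resize(s[100:300,140:400],(416,320)),cv2.resize(t[90:300,100:352],(384,320))])]))
                              ~~~~~~~~~^^^^^^^^^^^^^^^^^^^^^^^^^^^^^^^^^^^^^^^^^^^^^^^^^^^^^^^^^^^^^^^^^^^^^^^^^^^^^^^^^^^^^^^^^^^^^^^^^^^^^^^^^^^^^^^^^^^^^^^^^^^^^^^^^^^^^^^^^^^^^^^^^^^^^^^^^
    return _nx.concatenate(arrs, 0, dtype=dtype, casting=casting)
           ~~~~~~~~~~~~~~~^^^^^^^^^^^^^^^^^^^^^^^^^^^^^^^^^^^^^^^
ValueError: all the input array dimensions except for the concatenation axis must match exactly, but along dimension 1, the array at index 0 has size 780 and the array at index 1 has size 800
```

```bash
python3 -c "
from go import *
s=viewer.read_camera('side')[:,:,::-1];t=viewer.read_camera('top')[:,:,::-1]
cv2.imwrite('pics/v9.png',np.hstack([cv2.resize(s[100:300,140:340],(400,400)),cv2.resize(t[100:300,152:352],(400,400))]))"
```

```text
(no output)
```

The picture limit is reached, so the last check is numeric: the lid's flange outline and the black grip's blob against a model of each in place.

```bash
python3 - <<'E'
from fit import *
def poly(n,X,bright):
    h=cv2.convexHull(proj(n,X).astype(np.float32)).astype(int);return h
for n in('top','side'):
    im=viewer.read_camera(n);g=im.max(2).astype(int)
    # grip: dark blob near predicted place
    X=P(.470,.029,np.radians(-60),[(i,j,k) for i in(-35,35) for j in(-10,10) for k in(98,124)])
    h=cv2.convexHull(proj(n,X).astype(np.float32));m=np.zeros(g.shape,np.uint8);cv2.fillPoly(m,[np.round(h).astype(int)],1)
    d=((g<40)).astype(np.uint8);k,lab,st,c=cv2.connectedComponentsWithStats(d)
    ids=[i for i in range(1,k) if (lab[m>0]==i).sum()>30]
    print(n,'grip model c',np.argwhere(m)[:,::-1].mean(0).round(1),m.sum(),'seen',[(c[i].round(1).tolist(),int(st[i,4]),int((lab[m>0]==i).sum())) for i in ids])
    # lid: model ellipse of flange top edge; sample mean brightness just in/out by angle
    for z,nm in((.104+.008-.008,'flange top'),):
        for r in(.046,.050,.054,.058):
            e=proj(n,np.c_[.5215+r*np.cos(th[::15]),-.1923+r*np.sin(th[::15]),0*th[::15]+z]);print(r,[int(g[int(round(v)),int(round(u))]) for u,v in e])
    # bar dark
    e=proj(n,np.c_[.5215+.04*np.cos(th),-.1923+.04*np.sin(th),0*th+.11]);mm=np.zeros(g.shape,np.uint8);cv2.fillPoly(mm,[np.round(e).astype(int)],1)
    q=np.argwhere((mm>0)&(g<150))[:,::-1];print('bar',q.mean(0).round(1),len(q),'model',proj(n,[.5215,-.1923,.118]).round(1))
E
```

```text
top grip model c [215.8 229.8] 444 seen []
0.046 [244, 243, 245, 244, 247, 245, 246, 245, 245, 245, 244, 245, 244]
0.05 [251, 247, 246, 246, 237, 237, 231, 204, 208, 255, 250, 250, 251]
0.054 [119, 236, 205, 229, 207, 197, 102, 59, 63, 54, 109, 152, 119]
0.058 [96, 96, 96, 111, 124, 116, 64, 65, 67, 66, 100, 92, 96]
bar [328.6 205.7] 135 model [[328.6 206.3]]
side grip model c [279.5 213.5] 378 seen [([277.5, 217.4], 64, 64)]
0.046 [247, 245, 244, 246, 246, 244, 245, 246, 255, 253, 255, 251, 247]
0.05 [255, 251, 250, 238, 247, 246, 229, 235, 253, 252, 197, 230, 255]
0.054 [63, 64, 179, 147, 214, 101, 255, 163, 162, 93, 87, 79, 63]
0.058 [56, 86, 208, 234, 162, 252, 217, 180, 141, 86, 87, 91, 56]
bar [287.2 141.4] 110 model [[287.6 140.2]]
```

```bash
python3 - <<'E'
from fit import *
for n in('top','side'):
    im=viewer.read_camera(n);g=im.max(2)
    X=P(.470,.029,np.radians(-60),[(i,j,k) for i in(-35,35) for j in(-10,10) for k in(98,124)])
    h=np.round(cv2.convexHull(proj(n,X).astype(np.float32))).astype(int);m=np.zeros(g.shape,np.uint8);cv2.fillPoly(m,[h],1)
    ring=cv2.dilate(m,np.ones((9,9)))-m
    print(n,'in',np.percentile(g[m>0],[5,50,95]),'ring',np.percentile(g[ring>0],[5,25,50,75,95]))
    for f,w in(('spine top',(-72,0,124)),('foot +',(-72,34,5)),('foot -',(-72,-34,5)),('tongue',(5,0,5)),('beyond tip',(32,0,0))):
        q=proj(n,P(.470,.029,np.radians(-60),w))[0];print(f,q.round(),g[int(round(q[1])),int(round(q[0]))])
    a=np.argwhere((m+ring>0)&(g<64))[:,::-1];print('dark c',a.mean(0),len(a),'model',np.argwhere(m)[:,::-1].mean(0),m.sum())
print(monitor.observe()['tool_pos'],monitor.observe()['qvel'].round(3))
E
```

```text
top in [ 50.  62. 241.] ring [ 87.55 102.   103.   105.25 252.  ]
spine top [182. 247.] 253
foot + [183. 234.] 251
foot - [197. 261.] 251
tongue [221. 231.] 50
beyond tip [232. 225.] 43
dark c [216.36156352 228.80130293] 307 model [215.75900901 229.75225225] 444
side in [ 22.  52. 244.] ring [ 56.  88.  94.  98. 242.]
spine top [286. 237.] 245
foot + [270. 269.] 242
foot - [299. 265.] 255
tongue [278. 239.] 245
beyond tip [275. 231.] 92
dark c [281.37845304 214.60497238] 362 model [279.5 213.5] 378
[0.29296103 0.21474978 0.24230641] [ 0.006 -0.001 -0.001 -0.001 -0.001  0.004]
```

The upright-lifter model matches in both cameras: grip, spine top, both foot ends and (side view) the tongue. The lid matches in both cameras as well. Handing in.

```bash
python3 -c "
from cell import robot
print(robot.hand_in())"
```

```text
the job is handed in; nothing more can be done
None
```

The lid is seated plug down in the steel rest. The lifter stands upright by itself on open granite at about (0.47, 0.03). The job is handed in with about 27 s of the 72 s used.

- **Lift:** I passed the tongue through the loop with no contact force. The lid came off the pot level; it weighs about 4 N.
- **Seating:** I felt the weight transfer at a ring height of about 98 mm, against 99 mm from the cameras. After that the only load on the wrist was the lifter's own weight.
- **Withdrawal and set-down:** The tongue came out without any extra force. The lifter touched down with a force change of about 4 N before I let go.

**Last checks:**
- The picture-view limit was used up, so the final check was numeric rather than by eye.
- The loop bar was within about 1 px of where the seated lid should have it in both cameras, and the flange outline fits.
- The grip, spine and foot pixels match an upright lifter, with the grip centroid within about 2 px.
- My first dark-pixel threshold missed the grip; a corrected one found it.
- I did not re-measure the bystanders at the end, but no move passed close to them.

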